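# Index the tube turntable and push its plunger home

## Task

Turn the plain metal disc of the tube station by dragging its rim with a fingertip, pressing only gently on it (the bearing is delicate: stay well below 20 N), until the long engraved mark faces the fixed pointer, and let go. Then slide the index plunger by its black knob fully home into the notch under the disc, without ramming it, and leave everything else on the bench where it is.

Things in the scene. Friction and masses are not known exactly. Their poses are not given: they have to be found in the camera images.
- station: the tube station, fixed; origin on the bench under the disc's centre; +y from there to the pointer, -y to the plunger, z up. White housing 200 x 200 x 40 mm; above it a smooth aluminium disc, radius 105 mm, 12 mm thick, top 85 mm above the bench at its centre. Its axis leans a little, differently each time and not measured: the rim can lie up to 8 mm higher or lower than that
- disc (a joint): angle (rad) of the engraved mark from the pointer, counter-clockwise seen from above: 0 or 2 pi is facing. Mark: the one long dark groove (44 mm; other ticks 6 mm). Turns endlessly, stays where left. Press a closed fingertip on the flat top 92 mm from the centre and drag along the circle: takes 4 N along the rim; slips if pressed under about 7 N. Sprung: sinks 1 mm per 15 N; follow the force, not the height
- pointer_tip (a point): tip of the fixed steel pointer, 109 mm from the disc's centre, 88 mm above the bench; axes as the station's (+y outwards from the centre, x along the rim). The pointer's post behind the tip is 30 mm wide and 90 mm high, 130 to 154 mm from the centre
- knob (a point): centre of the plunger's black upright knob, half-way up: 16 mm diameter, 37 mm high, top 100 mm above the bench. It stands on a dark cross piece 34 mm wide, 14 mm thick along the slide, 50 to 63 mm above the bench. The knob can be pushed from behind or pinched
- plunger: the plunger as a whole (about 150 g, loose); origin on the bed under the knob, its +y along the slide to the disc. Lies on a bed 50 mm high, 60 mm wide, 110 to 260 mm from the disc's centre, and slides on 1 to 3 N along the station's y between guide cheeks 64 mm high, 112 to 158 mm from the centre, 1 mm play each side. Nose: 12 mm rod, 16 mm cone, tip 87 mm ahead of the knob's centre
- knob_home (a point): where the knob's centre is with the plunger fully home: 165 mm from the disc's centre, opposite the pointer (fixed; station's axes); the cross piece then meets the ends of the guide cheeks. The nose enters a 14 mm wide notch under the rim, opposite the mark; it goes in only when the mark faces the pointer within about 3 mm
- foam_rack: white foam block 150 x 190 x 30 mm full of capped tubes, 85 mm high in all; origin under its centre
- lying_tube: capped sample tube 73 mm long, 17 mm thick, lying on the bench; origin on the bench under its middle
- wash_jar: white jar, 60 mm wide, 90 mm high; origin under its centre
- marker: marker pen 135 mm long, 13 mm thick, lying on the bench; origin under its middle
- swab_box: cardboard box 110 x 80 x 55 mm; origin under its centre
- beaker: clear plastic beaker 60 mm wide, 75 mm high; origin under its centre
- reject_tray: grey open tray 120 x 160 x 35 mm; origin under its centre
Not all that is in view belongs to the job. Of the things like the plunger, leave any that is brown; of the rest the larger one is meant.

How it is judged:
By the outcome, as a careful person would: the job done as asked, in the order asked, and still so for the second after the job is handed in, with the robot touching nothing.
It also fails if it takes over 72 s, if anything falls off the work surface, if the arm or the gripper's body presses on something with over 40 N, if the wrist force passes 120 N, or if a joint passes its speed limit or range.

## Robot

A 7-joint arm with a two-finger parallel gripper is mounted at the origin on the work surface. World frame = base frame: x ahead of the robot, y to its left, z up, the work surface at z = 0. Lengths are in m, angles in degrees, forces in N, time in s.
With the tool pointing down it reaches from about 0.425 to 0.8 m from the base axis. Payload 8.3 kg.
Tool frame: the origin (TCP) lies between the finger pads; the fingertips stand env.finger_overhang ahead of it and the grasp point (between the pads) lies 2 mm behind it (env.finger_overhang is the distance from the TCP to the fingertips, in m); z points along the fingers, x is the direction in which the jaws open and shut, and the axes are right-handed (so a half turn about z gives the same grasp; the last joint's range is limited). The gripper opens to 85 mm and grips with 20 to 120 N. Pads are 22 mm wide; open, the fingers measure 114 mm over their backs; the gripper's body (76 mm by 85 mm) begins 54 mm behind the grasp point. The pads swing forward as they close: fully open they stand 13 mm farther back than shut.
Start: joints at [69.219, 21.967, 0.94, 78.501, -0.361, 79.538, -2.664], TCP at [0.185, -0.597, 0.248] pointing down, gripper open.
Joint ranges: [-169.22, 169.22], [-14.56, 117.87], [-87.37, 89.26], [10.42, 133.3], [-82.24, 262.24], [0.94, 117.77], [-172.7, 172.7]. Speed limits (degrees/s): [136.94, 136.94, 172.46, 172.46, 180, 180, 180].

## Interface

Orientations are given as [roll, pitch, yaw] about the fixed x, y, z axes, in that order (R = Rz(yaw) Ry(pitch) Rx(roll)).
In Python, from workcell import sensors, read_camera, camera_model, order, outline_of, pinpoint, env gives the robot as it stands. The module is installed in compiled form; this text tells all that it offers.
- The arm moves only by the tool play_rows, never from a script. Its argument "rows" is one flat list of numbers, 7 for each row, row after row: the closure, from -1 (fully open) to 1 (shut), then the shift along the tool's x, y, z in cm, then the turn, a rotation vector about the tool's x, y, z in degrees. In form: [gripper, dx, dy, dz, wx, wy, wz, gripper, dx, dy, dz, wx, wy, wz, ...]. A call has 1 to 5 rows; each row is the pose to reach, as a shift and turn from the pose measured when the call began, along the tool's axes at that moment; what a row does not reach only later rows make up. A row lasts 1/12 s, in which the tool goes at most 41.7 mm and 7.16 degrees, less where a joint would pass 70% of its speed; a pose out of reach is approached as far as the arm can. A call with a gripper value outside its range is refused whole. The fingers move at their own pace and stop on an object; "newtons" is the grip in N (left out, the last holds). Time passes only in rows, so rows that repeat a pose let the fingers close. It gives the time, the measured TCP pose, the force and the opening at its end, in the units of the state.
- sensors.get_state(): the state, without advancing time (a new reading comes with each control period).
- read_camera(name): name is "side" or "top"; returns the picture (420x560x3 uint8, red, green, blue); there is no depth.
- camera_model(name): a dict with "fx", "fy", "cx", "cy" (pixels), "eye" and "attitude" of the camera in the world. Camera axes: x right, y up, looking along -z (the intrinsics and any distortion apply to the point x, -y, -z); pixel columns grow to the right and rows downward; lengths in m; the calibration is good to about 2 mm. A picture is of the moment at which its call begins. camera_model takes no time and is no camera call.
- order.finish_job(): hands the job in, once; it reports no verdict.
Trained networks look in the newest picture that a camera, given by its name, has taken for a name from the list of things; names that differ only in an ending like _2 or _b are one class to them, and where a whole thing is asked for, a point or a joint stands for the part that bears it (a point fixed in the world has none). Each returns a list of dicts, best first, with "p" (0 to 1); they miss things now and then, are a little off and sometimes report something else, mostly with a low value. They report only what shows in the picture. A call takes as long as a camera call. They do not tell look-alikes from the thing itself.
- outline_of(camera, label): "mask" (420x560 bool, what is visible of it) and "at" ([column, row] in pixels, amid what is visible of it).
- pinpoint(camera, label): "at" ([column, row] in pixels: a listed point, or the origin of a listed thing).
The state is a dict: "clock": time; "qpos": joint angles; "dq": joint speeds; "tau": joint torques, N m; "position": TCP position; "ee_rot": TCP orientation; "force": force on the tool from outside, world axes, zero at the start; "wrist_torque": the same for the moment, N m; "opening": opening from 0.0 (shut) to 1.0 (fully open).
Only numpy, scipy, OpenCV 4.12 (cv2) and the standard library are available. Lean on these libraries where they do the work, as an engineer would, in place of code of your own. Each camera call takes 0.05 s, during which the arm holds its last target. There are 200 camera calls.

## Working session

There is one attempt and no reset: what is moved stays moved. The work goes in short steps, Python scripts to look and compute and a tool call to move; the robot and the scene stay as the last step left them, time stands still between calls to the robot, and variables do not carry over. Pictures are saved under pics/ and viewed, about 8 in all and at most 12, crops included, and the job is handed in when it is done.

Besides the shell and the picture viewer there is one more tool, called after "Call:" by a JSON object that holds its "method" and its "body". play_rows: Moves the arm, as the interface text tells. Its arguments: {"type":"object","properties":{"rows":{"type":"array","items":{"type":"number"}},"newtons":{"type":"number"}},"required":["rows"]}

```bash
mkdir -p pics; cat > h.py <<'E'
import numpy as np, cv2, json
from workcell import sensors, read_camera, camera_model, order, outline_of, pinpoint, env
from scipy.spatial.transform import Rotation as R
def att(c):
    a=np.array(c["attitude"],float)
    return a if a.shape==(3,3) else (R.from_euler('xyz',a,degrees=True).as_matrix() if a.size==3 else None)
def ray(cam,px):
    c=camera_model(cam); K=np.array([[c["fx"],0,c["cx"]],[0,c["fy"],c["cy"]],[0,0,1.]])
    d=np.array(c.get("distortion",np.zeros(5)),float)
    u=cv2.undistortPoints(np.array(px,float).reshape(1,1,2),K,d)[0,0]
    return np.array(c["eye"]), att(c)@np.array([u[0],-u[1],-1.])
def at_z(cam,px,z):
    e,d=ray(cam,px); return e+d*(z-e[2])/d[2]
def proj(cam,P):
    c=camera_model(cam); p=(np.atleast_2d(P)-np.array(c["eye"]))@att(c)
    d=np.array(c.get("distortion",np.zeros(5)),float)
    K=np.array([[c["fx"],0,c["cx"]],[0,c["fy"],c["cy"]],[0,0,1.]])
    return cv2.projectPoints(p*[1,-1,-1],np.zeros(3),np.zeros(3),K,d)[0][:,0]
def save(cam,name,img=None):
    im=read_camera(cam) if img is None else img
    cv2.imwrite(f"pics/{name}.png",im[:,:,::-1]); return im
E
python3 - <<'E'
from h import *
for c in("top","side"): print(camera_model(c)); 
a=save("top","t0");b=save("side","s0")
print(env.finger_overhang, sensors.get_state())
for c in("top","side"):
  for l in("station","disc","pointer_tip","knob","plunger","knob_home"):
    try: print(c,l,[(np.round(r["at"],1),round(r["p"],2)) for r in pinpoint(c,l)][:4])
    except Exception as e: print(c,l,e)
E
```

```text
{'fx': 393.0598038740852, 'fy': 393.0598038740852, 'cx': 278.3234381889682, 'cy': 207.11266557097596, 'eye': array([0.49164825, 0.01543769, 1.02124937]), 'attitude': array([  3.64551644,   0.56267932, -90.48607115])}
{'fx': 518.0086209257041, 'fy': 518.0086209257041, 'cx': 292.6215086647507, 'cy': 209.20260915080019, 'eye': array([0.35906812, 0.90508593, 1.17896111]), 'attitude': array([ 3.93067486e+01, -4.08108625e-02, -1.66857451e+02])}
0.017 {'clock': 0.1, 'qpos': array([69.22047064, 22.01035998,  0.93937224, 78.5550792 , -0.36238352,
       79.53855704, -2.66258144]), 'dq': array([ 0.10317797, -0.09103981, -0.00375351, -0.2287775 , -0.02654861,
        0.03892769, -0.07532995]), 'tau': array([ 3.42082756e-03, -6.29133868e+01,  8.47730543e-01, -3.72760105e+01,
        1.67740899e-02,  1.04043429e-02, -3.28259046e-05]), 'position': array([ 0.18447106, -0.59671045,  0.24738145]), 'ee_rot': array([ 1.79999502e+02,  1.01205081e-01, -7.28203959e+01]), 'force': array([-0.04511382, -0.02079978,  0.04324776]), 'wrist_torque': array([0.00134982, 0.08635407, 0.01532407]), 'opening': 0.99498
[... 347 characters left out ...]
rray([393.3, 266.7]), 0.6)]
top plunger [(array([389.1, 269.5]), 0.71), (array([329.7, 217.9]), 0.68), (array([386.2, 207.6]), 0.47)]
top knob_home [(array([322.3, 212.4]), 0.78)]
side station [(array([279. , 240.9]), 0.94)]
side disc it knows: beaker, foam_rack, knob, knob_home, lying_tube, marker, plunger, pointer_tip, reject_tray, station, swab_box, wash_jar
side pointer_tip [(array([258.4, 249.4]), 0.7), (array([317.1, 173.9]), 0.28)]
side knob [(array([316.2, 149.9]), 0.68), (array([312.3, 174.9]), 0.65), (array([364.3, 157.4]), 0.53)]
side plunger [(array([318. , 156.2]), 0.66), (array([362.6, 165.6]), 0.62), (array([317.4, 183.5]), 0.59)]
side knob_home [(array([306.5, 181.8]), 0.95)]
```

View pics/t0.png

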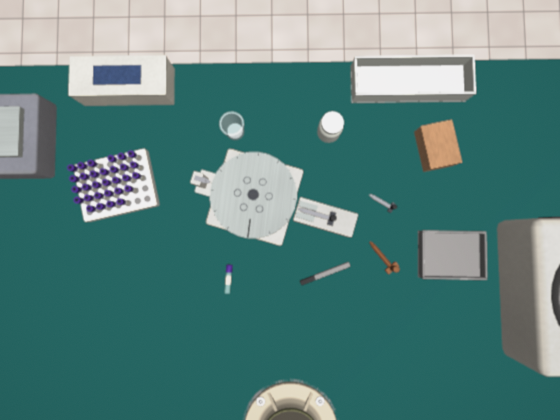

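View pics/s0.png

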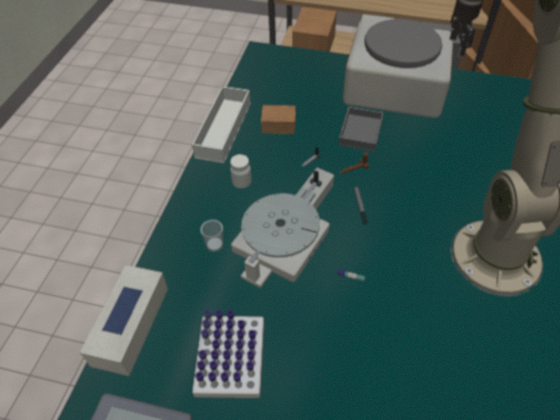

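The top view shows the disc hub at (253,195), the pointer at (205,180), and the mark pointing down at about (249,228), roughly +100° from the pointer. The plunger on the bed has its knob at about (333,217). The grey one at (385,202) is small and the brown one is at (385,258); both are decoys.

Next I fit the station pose and the lean of the disc.

```bash
cat > fit.py <<'E'
from h import *
from scipy.optimize import least_squares
T={}
for c in("top","side"):
    read_camera(c)
    for l in("station","pointer_tip","knob_home","knob"):
        T[c,l]=[r["at"] for r in pinpoint(c,l)]
obs=[]
def near(c,l,px): return min(T[c,l],key=lambda a:np.hypot(*(np.array(a)-px)))
guess={("top","pointer_tip"):(212,182),("side","pointer_tip"):(258,249),("top","knob_home"):(322,212),("side","knob_home"):(306,181),("top","station"):(253,195),("side","station"):(279,240)}
loc={"pointer_tip":(0,.109,.088),"knob_home":(0,-.165,.0815),"station":(0,0,0)}
def W(p,v):
    c,s=np.cos(p[2]),np.sin(p[2]); v=np.atleast_2d(v)
    return np.c_[p[0]+c*v[:,0]-s*v[:,1],p[1]+s*v[:,0]+c*v[:,1],v[:,2]]
O=[(c,loc[l],np.array(near(c,l,g)),.4 if l=="station" else 1) for (c,l),g in guess.items() if T[c,l]]
f=lambda p:np.concatenate([w*(proj(c,W(p,v))[0]-o) for c,v,o,w in O])
s=least_squares(f,[.53,.07,np.pi/2-.3],loss='soft_l1'); p=s.x
print("station",p[:2],np.degrees(p[2]))
for c,v,o,w in O: print(c,v,proj(c,W(p,v))[0]-o)
# knob triangulate
a=near("top","knob",(336,217));b=near("side","knob",(314,175))
e1,d1=ray("top",a);e2,d2=ray("side",b)
t=np.linalg.lstsq(np.c_[d1,-d2],e2-e1,rcond=None)[0]
k=(e1+t[0]*d1+e2+t[1]*d2)/2; print("knob",k,np.linalg.norm(e1+t[0]*d1-e2-t[1]*d2))
c,s_=np.cos(p[2]),np.sin(p[2]); q=k[:2]-p[:2]; print("knob in station",c*q[0]+s_*q[1],-s_*q[0]+c*q[1])
np.save("st.npy",p)
im=[]
for c,cx,cy in(("top",265,200),("side",285,215)):
    x=read_camera(c)[cy-65:cy+65,cx-90:cx+90]; im.append(cv2.resize(x,None,fx=4,fy=4,interpolation=cv2.INTER_CUBIC))
    save(c,"crop_"+c,im[-1])
E
python3 fit.py
```

```text
station [0.58360827 0.08451599] -16.556003541548932
top (0, 0.109, 0.088) [ 0.20739872 -0.42982514]
side (0, 0.109, 0.088) [ 0.6027306  -0.28220621]
top (0, -0.165, 0.0815) [-3.22396613 -1.59475974]
side (0, -0.165, 0.0815) [ 2.14788988 -0.83802372]
top (0, 0, 0) [-1.20319307  2.8676618 ]
side (0, 0, 0) [-0.63361982 -0.41128618]
knob [ 0.52632707 -0.11202281  0.07937575] 0.00830823239413576
knob in station 0.001097791771155411 -0.204713048176501
```

View pics/crop_top.png

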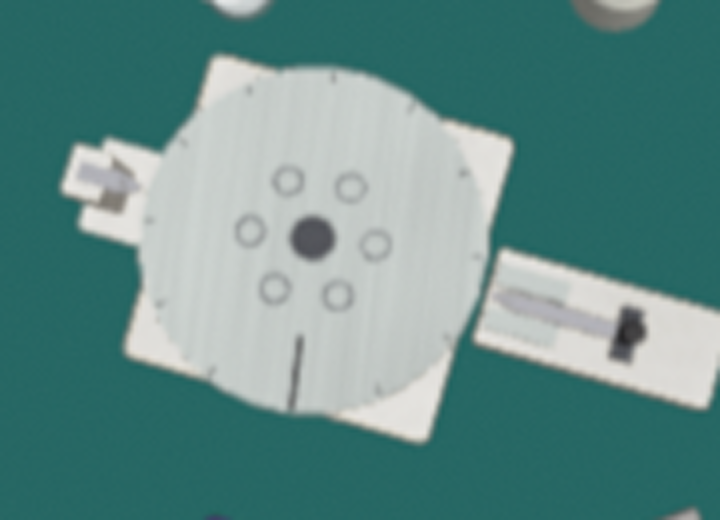

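View pics/crop_side.png

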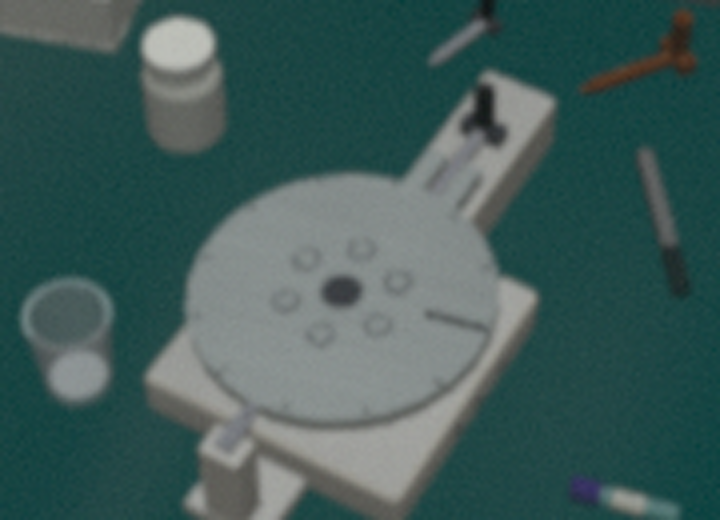

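The crops agree with the fit. The mark runs from (299,335) to (291,410) in the top crop, the hub is at (312,238), and the nose is withdrawn with the knob about 205 mm from the centre. Now I fit the rim ellipse in both views to get the lean.

```bash
cat > rim.py <<'E'
from h import *
from scipy.optimize import least_squares
from scipy.ndimage import map_coordinates, gaussian_filter
p=np.load("st.npy")
TH=np.radians(np.arange(0,360,4))
def rim(q,th,r=.105):
    n=np.array([q[3],q[4],1]);n/=np.linalg.norm(n)
    u=np.array([1,0,-q[3]]);u/=np.linalg.norm(u);v=np.cross(n,u)
    return q[:3]+r*(np.cos(th)[:,None]*u+np.sin(th)[:,None]*v)
I={c:np.mean([gaussian_filter(read_camera(c).astype(float),(.6,.6,0)) for _ in range(4)],0) for c in("top","side")}
q=np.array([p[0],p[1],.085,0,0]); off={c:np.zeros(2) for c in I}
for it in range(4):
    D=[]
    for c in I:
        a=proj(c,rim(q,TH,.090))+off[c];b=proj(c,rim(q,TH))+off[c]; d=(b-a)/np.linalg.norm(b-a,axis=1)[:,None]
        w=6 if it==0 else 3.5
        s=np.arange(-w,w+.01,.25)
        for i in range(len(TH)):
            P=b[i]+s[:,None]*d[i]
            v=np.stack([map_coordinates(I[c][:,:,k],[P[:,1],P[:,0]],order=1) for k in range(3)],1)
            g=np.linalg.norm(np.gradient(v,axis=0),axis=1)
            pk=[j for j in range(1,len(g)-1) if g[j]>=g[j-1] and g[j]>g[j+1] and g[j]>.5*g.max() and g[j]>1.0]
            if pk: D.append((c,TH[i],P[pk[0]],d[i],))
    def f(z):
        r=[]
        for c in I:
            o=z[5:7] if c=="top" else z[7:9]
            S=[x for x in D if x[0]==c]
            e=proj(c,rim(z[:5],np.array([x[1] for x in S])))+o
            r.append(np.sum((e-np.array([x[2] for x in S]))*np.array([x[3] for x in S]),1)*2)
        return r
    prior=lambda z:np.r_[(z[2]-.085)/.0005,z[5:]/1.0,z[3:5]/.05]
    sol=least_squares(lambda z:np.r_[np.concatenate(f(z)),prior(z)],np.r_[q,off["top"],off["side"]],loss='soft_l1',x_scale=[.01,.01,.01,.03,.03,1,1,1,1])
    q=sol.x[:5];off["top"]=sol.x[5:7];off["side"]=sol.x[7:9]
    print(np.round(q,4),np.round(sol.x[5:],2),[(len(r),round(np.median(abs(r))/2,2)) for r in f(sol.x)])
np.save("disc.npy",sol.x)
# hub and mark from the top picture: dark pixels
for c in I:
    G=I[c].mean(2); n=np.array([q[3],q[4],1])
    th=np.radians(np.arange(0,360,.5)); M=[]
    for r in np.arange(.066,.100,.002):
        P=proj(c,rim(q,th,r))+off[c]; M.append(map_coordinates(G,[P[:,1],P[:,0]],order=1))
    m=np.mean(M,0); m=m-np.median(m); k=np.argmin(m); ww=np.clip(-m-.5*-m[k],0,None)*(abs((np.arange(720)-k+360)%720-360)<12)
    ang=k*.5+np.sum(ww*((np.arange(720)-k+360)%720-360))*.5/ww.sum()
    hub=proj(c,q[:3])[0]+off[c]; y,x=np.mgrid[0:420,0:560]; mk=(np.hypot(x-hub[0],y-hub[1])<9)
    wt=np.clip(110-G,0,None)*mk
    print(c,"mark world deg",ang,"contrast",m[k],"rel pointer",(ang-90-np.degrees(p[2]))%360,"hub pred",hub,"seen",(wt*x).sum()/wt.sum(),(wt*y).sum()/wt.sum())
E
python3 rim.py
```

```text
[ 0.5832  0.0851  0.0852  0.0466 -0.0069] [ 0.04  0.09 -0.14 -0.14] [(87, np.float64(0.35)), (88, np.float64(0.25))]
[ 0.5837  0.0842  0.0848  0.0482 -0.0026] [-0.21  0.29 -0.13 -0.04] [(83, np.float64(0.38)), (88, np.float64(0.31))]
[ 0.5838  0.084   0.0847  0.048  -0.0067] [-0.36  0.39 -0.2   0.05] [(83, np.float64(0.4)), (88, np.float64(0.29))]
[ 0.5838  0.0843  0.0848  0.05   -0.0066] [-0.22  0.33 -0.18 -0.02] [(83, np.float64(0.49)), (89, np.float64(0.27))]
top mark world deg 172.6344481030054 contrast -62.63797780167738 rel pointer 99.19045164455434 hub pred [252.85704471 194.1832605 ] seen 252.68260569383798 194.05023946260792
side mark world deg 172.6754426608852 contrast -31.9899119594357 rel pointer 99.23144620243414 hub pred [280.12208206 222.31175288] seen 279.9852871483296 222.38582010759262
```

The fit is consistent: centre (0.584, 0.084), lean about 2.9°, mark at +99.2° in both views. My plan is to align the tool with the disc's axis and close the fingers. I'll touch down at world azimuth 330° and rotate about 99° clockwise to 231°, which stays clear of the pointer.

```bash
cat > go.py <<'E'
from h import *
q=np.load("disc.npy"); C=q[:3]; n=np.array([q[3],q[4],1]); n/=np.linalg.norm(n)
def hover(phi,h,r=.092):   # tool pose with tip h above the disc at world azimuth phi
    a=np.radians(phi); y=np.array([np.cos(a),np.sin(a),0]); y-=n*(y@n); y/=np.linalg.norm(y)
    z=-n; x=np.cross(y,z)
    return C+r*y+n*(h+env.finger_overhang), np.c_[x,y,z]
def delta(P,M):
    s=sensors.get_state(); R0=R.from_euler('xyz',s["ee_rot"],degrees=True).as_matrix()
    return np.round(R0.T@(P-s["position"])*100,2), np.round(R.from_matrix(R0.T@M).as_rotvec(degrees=True),1)
E
python3 - <<'E'
from go import *
print("lid",at_z("side",(403,43),.2),at_z("side",(403,43),.1))
P,M=hover(330,.03);print(P,R.from_matrix(M).as_euler('xyz',degrees=True));print(delta(P,M)); P[2]+=.15; print(delta(P,M))
E
```

```text
lid [ 0.34634466 -0.65197894  0.2       ] [ 0.34504497 -0.81103172  0.1       ]
[0.66564719 0.03796577 0.12745125] [-177.33532238    1.10611386   60.        ]
(array([-46.47, -64.71,  12.09]), array([ 1.000e-01, -3.700e+00, -1.328e+02]))
(array([-46.47, -64.71,  -2.91]), array([ 1.000e-01, -3.700e+00, -1.328e+02]))
```

Call:
{"method": "play_rows", "body": {"rows": [1,0,0,-4,0,0,0,1,0,0,-8,0,0,0,1,0,0,-12,0,0,0,1,0,0,-12,0,0,0], "newtons": 20}}

```text
clock: 1.93
position: [0.1851, -0.5987, 0.378]
ee_rot: [-180.0, -0.8, -72.8]
force: [-0.1, -0.6, 1.9]
opening: 0.457
```

Call:
{"method": "play_rows", "body": {"rows": [1,-2.4,-3.4,0,0,0,-7,1,-4.8,-6.8,0,0,0,-14,1,-7.2,-10.2,0,0,0,-21,1,-9.6,-13.6,0,0,0,-28,1,-12,-17,0,0,0,-35]}}

```text
clock: 2.35
position: [0.3129, -0.4321, 0.3767]
ee_rot: [179.6, -0.7, -37.5]
force: [1.8, -1.3, 0.7]
opening: -0.001
```

```bash
cat > d.py <<'E'
from go import *
import sys
phi,h=float(sys.argv[1]),float(sys.argv[2]); print(delta(*hover(phi,h)), np.round(sensors.get_state()["qpos"],0))
E
python3 d.py 330 .13
```

```text
(array([ -0.37, -59.13,  14.49]), array([  2. ,  -3.2, -97.5])) [59.  9. -9. 79.  2. 91. 12.]
```

Call:
{"method": "play_rows", "body": {"rows": [1,0,-4,1,0,0,-7,1,0,-8,2,0,-1,-14,1,0,-12,3,0,-1,-21,1,0,-16,4,1,-1,-28,1,0,-20,5,1,-1,-35]}}

```text
clock: 2.77
position: [0.4356, -0.2727, 0.325]
ee_rot: [-179.5, 0.3, -2.2]
force: [1.5, -0.3, -0.1]
opening: 0.001
```

```bash
python3 d.py 330 .10
```

```text
(array([ 22.22, -31.77,  12.93]), array([  1.2,  -2.4, -62.1])) [ 47.   8. -21.  87.   3.  86.  24.]
```

Call:
{"method": "play_rows", "body": {"rows": [1,2.3,-3.3,1,0,0,-7,1,4.6,-6.6,2,0,0,-14,1,6.9,-9.9,3,0,0,-21,1,9.2,-13.2,4,0,0,-28,1,11.5,-16.5,5,0,-1,-35]}}

```text
clock: 3.18
position: [0.557, -0.1109, 0.2761]
ee_rot: [-179.2, 0.8, 33.1]
force: [0.8, -0.9, 0.8]
opening: 0.001
```

```bash
python3 d.py 330 .05
```

```text
(array([17.5 , -6.3 , 12.69]), array([  1.4,  -1.1, -26.9])) [ 33.  18. -32.  83.   9.  83.  34.]
```

Call:
{"method": "play_rows", "body": {"rows": [1,3.6,-1.3,2.5,0,0,-6,1,7.2,-2.6,5,0,0,-12,1,10.8,-3.9,7.5,1,0,-18,1,14.2,-5.1,10,1,-1,-24,1,17.5,-6.3,12.7,1.4,-1.1,-26.9]}}

```text
clock: 3.6
position: [0.6592, 0.0279, 0.1573]
ee_rot: [-177.3, 1.1, 60.3]
force: [-0.2, 0.3, 0.8]
opening: 0.001
```

```bash
python3 d.py 330 .005
```

```text
(array([1.25, 0.19, 5.46]), array([0. , 0. , 0.3])) [ 18.  36. -36.  75.  20.  78.  43.]
```

Call:
{"method": "play_rows", "body": {"rows": [1,1.25,0.2,1.5,0,0,0,1,1.25,0.2,3,0,0,0,1,1.25,0.2,4.2,0,0,0,1,1.25,0.2,4.9,0,0,0.3,1,1.25,0.2,5.0,0,0,0.3]}}

```text
clock: 4.02
position: [0.6638, 0.0366, 0.1056]
ee_rot: [-177.3, 1.3, 59.9]
force: [0.5, 0.0, -0.5]
opening: 0.0
```

```bash
python3 d.py 330 0; python3 - <<'E'
from go import *
s=save("side","s1"); x=s[150:280,195:375]; save("side","s1c",cv2.resize(x,None,fx=4,fy=4,interpolation=cv2.INTER_CUBIC))
print(sensors.get_state()["force"])
E
```

```text
(array([ 0.17, -0.01,  0.81]), array([-0.1,  0.2, -0.1])) [ 17.  39. -35.  77.  21.  73.  41.]
[-0.77728785  0.15435006  1.16381465]
```

View pics/s1c.png

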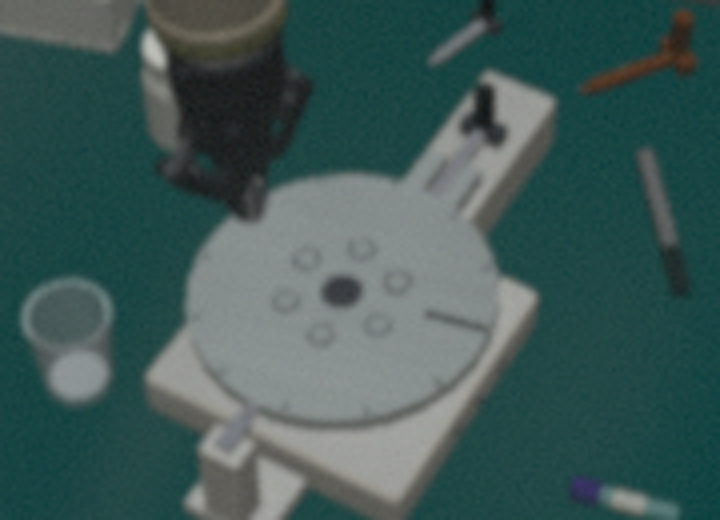

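The closed fingertip hovers over the rim at crop (252,210), clear of the jar. Descending now.

Call:
{"method": "play_rows", "body": {"rows": [1,0.17,0,0.2,0,0,0,1,0.17,0,0.4,0,0,0,1,0.17,0,0.5,0,0,0,1,0.17,0,0.5,0,0,0,1,0.17,0,0.5,0,0,0]}}

```text
clock: 4.48
position: [0.665, 0.038, 0.1021]
ee_rot: [-177.4, 1.2, 59.9]
force: [0.4, -0.1, 0.6]
opening: -0.001
```

```bash
python3 d.py 330 0; python3 -c "
from h import *
print(sensors.get_state()['force'])"
```

```text
(array([-0.02, -0.06,  0.46]), array([ 0. ,  0.1, -0.1])) [ 17.  39. -35.  77.  21.  73.  40.]
[ 0.38113596 -0.11296213  0.59954817]
```

Call:
{"method": "play_rows", "body": {"rows": [1,0,0,0.1,0,0,0,1,0,0,0.2,0,0,0,1,0,0,0.2,0,0,0,1,0,0,0.2,0,0,0]}}

```text
clock: 4.82
position: [0.6649, 0.038, 0.1]
ee_rot: [-177.3, 1.2, 59.9]
force: [0.1, -0.1, 0.3]
opening: 0.002
```

Call:
{"method": "play_rows", "body": {"rows": [1,0,0,0.05,0,0,0,1,0,0,0.1,0,0,0,1,0,0,0.1,0,0,0,1,0,0,0.1,0,0,0]}}

```text
clock: 5.15
position: [0.6648, 0.038, 0.0989]
ee_rot: [-177.3, 1.2, 59.9]
force: [-0.2, 0.4, -0.1]
opening: 0.004
```

Call:
{"method": "play_rows", "body": {"rows": [1,0,0,0.05,0,0,0,1,0,0,0.1,0,0,0,1,0,0,0.1,0,0,0,1,0,0,0.1,0,0,0]}}

```text
clock: 5.48
position: [0.6647, 0.038, 0.0979]
ee_rot: [-177.3, 1.2, 59.9]
force: [0.8, 0.6, 0.0]
opening: 0.0
```

Call:
{"method": "play_rows", "body": {"rows": [1,0,0,0.04,0,0,0,1,0,0,0.08,0,0,0,1,0,0,0.08,0,0,0,1,0,0,0.08,0,0,0]}}

```text
clock: 5.82
position: [0.6648, 0.0381, 0.0973]
ee_rot: [-177.4, 1.2, 59.9]
force: [-0.9, -0.7, 2.0]
opening: 0.004
```

Call:
{"method": "play_rows", "body": {"rows": [1,0,0,0.03,0,0,0,1,0,0,0.05,0,0,0,1,0,0,0.05,0,0,0,1,0,0,0.05,0,0,0]}}

```text
clock: 6.15
position: [0.6648, 0.0381, 0.097]
ee_rot: [-177.4, 1.2, 59.9]
force: [-1.2, -1.0, 2.9]
opening: 0.002
```

Call:
{"method": "play_rows", "body": {"rows": [1,0,0,0.05,0,0,0,1,0,0,0.1,0,0,0,1,0,0,0.1,0,0,0,1,0,0,0.1,0,0,0]}}

```text
clock: 6.48
position: [0.6649, 0.0381, 0.0963]
ee_rot: [-177.4, 1.2, 59.9]
force: [-1.5, -1.1, 4.5]
opening: -0.002
```

Call:
{"method": "play_rows", "body": {"rows": [1,0,0,0.05,0,0,0,1,0,0,0.1,0,0,0,1,0,0,0.1,0,0,0,1,0,0,0.1,0,0,0]}}

```text
clock: 6.82
position: [0.665, 0.0382, 0.0959]
ee_rot: [-177.4, 1.2, 59.9]
force: [-1.1, -0.7, 7.2]
opening: -0.002
```

Call:
{"method": "play_rows", "body": {"rows": [1,0,0,0.06,0,0,0,1,0,0,0.12,0,0,0,1,0,0,0.12,0,0,0,1,0,0,0.12,0,0,0]}}

```text
clock: 7.15
position: [0.665, 0.0382, 0.0954]
ee_rot: [-177.4, 1.2, 59.9]
force: [-3.0, -1.0, 7.6]
opening: 0.002
```

Call:
{"method": "play_rows", "body": {"rows": [1,0,0,0.07,0,0,0,1,0,0,0.14,0,0,0,1,0,0,0.14,0,0,0,1,0,0,0.14,0,0,0]}}

```text
clock: 7.48
position: [0.6651, 0.0383, 0.095]
ee_rot: [-177.5, 1.2, 59.9]
force: [-3.9, -0.7, 9.4]
opening: -0.001
```

Call:
{"method": "play_rows", "body": {"rows": [1,-0.32,-0.01,0.13,0,0,2,1,-0.64,-0.02,0.13,0,0,4,1,-0.96,-0.05,0.13,0,0,6,1,-1.28,-0.09,0.13,0,0,8,1,-1.6,-0.14,0.13,0,0,10]}}

```text
clock: 7.9
position: [0.6574, 0.0271, 0.0959]
ee_rot: [-177.8, 1.3, 49.9]
force: [2.4, 3.8, 7.3]
opening: 0.002
```

```bash
cat > st.py <<'E'
from go import *
s=sensors.get_state(); v=s["position"]-n*env.finger_overhang-C; v0=v-n*(v@n)
print("phi",np.degrees(np.arctan2(v0[1],v0[0]))%360,"r",np.linalg.norm(v0)*1e3,"h",(v@n)*1e3,"F",s["force"],"yaw",s["ee_rot"][2])
E
python3 st.py; python3 rim.py|grep rel
```

```text
phi 321.9349464074346 r 92.67652649096367 h -1.8967765067270417 F [2.38845376 3.81679465 7.28498959] yaw 49.90731374794504
top mark world deg 234.09861222457107 contrast -62.79867855731081 rel pointer 160.65461576612 hub pred [252.91284782 194.22735242] seen 252.69138217753436 194.09150849053842
side mark world deg 319.9452050469559 contrast -34.68215146878461 rel pointer 246.50120858850482 hub pred [280.2352773  222.41002618] seen 279.9773547177971 222.50732737457736
```

```bash
cat > mark.py <<'E'
from h import *
from scipy.ndimage import map_coordinates
import sys
z=np.array([.5838,.0843,.0848,.05,-.0066,-.22,.33,-.18,-.02]); np.save("disc.npy",z)
src=open("rim.py").read(); exec(src[src.index("def rim"):src.index("I={")])
p=np.load("st.npy"); g=float(sys.argv[1])
for c,o in(("top",z[5:7]),("side",z[7:9])):
    G=read_camera(c).mean(2); a=np.arange(g-15,g+15,.25); th=np.radians(a+90+np.degrees(p[2])); M=[]
    for r in np.arange(.066,.100,.002):
        P=proj(c,rim(z[:5],th,r))+o; M.append(map_coordinates(G,[P[:,1],P[:,0]],order=1))
    m=np.mean(M,0); m-=np.median(m); k=np.argmin(m); w=np.clip(-m+.5*m[k],0,None)*(abs(a-a[k])<5)
    print(c,"mark",(w*a).sum()/w.sum(),"contrast",m[k])
E
python3 mark.py 91; python3 st.py
```

```text
top mark 91.63232108355015 contrast -64.45804537433975
side mark 91.227805307961 contrast -34.62335697169169
phi 321.63585591883054 r 92.74796205459226 h -2.043621075223436 F [2.70275388 1.90215448 7.90330794] yaw 49.98464719361998
```

Hardly any slip: the finger moved 8.3° and the disc 7.8°. Continuing slightly firmer.

Call:
{"method": "play_rows", "body": {"rows": [1,-0.48,-0.02,0.15,0,0,2,1,-0.96,-0.06,0.16,0,0,5,1,-1.44,-0.13,0.16,0,0,8,1,-1.91,-0.22,0.16,0,0,11,1,-2.38,-0.33,0.16,0,0,14]}}

```text
clock: 8.82
position: [0.6415, 0.0118, 0.0967]
ee_rot: [-178.3, 1.5, 35.9]
force: [4.9, 2.4, 8.0]
opening: -0.002
```

```bash
python3 st.py; python3 mark.py 78
```

```text
phi 308.15922561102286 r 92.1921118435396 h -1.7164094593719665 F [4.85515295 2.35066998 7.9785725 ] yaw 35.86711389136103
top mark 79.32925605283668 contrast -66.40463697245788
side mark 77.96216547352284 contrast -41.15027816145236
```

Call:
{"method": "play_rows", "body": {"rows": [1,-0.64,-0.03,0.17,0,0,3,1,-1.28,-0.11,0.18,0,0,7,1,-1.91,-0.22,0.18,0,0,11,1,-2.53,-0.38,0.18,0,0,15,1,-3.14,-0.57,0.18,0,0,19]}}

```text
clock: 9.33
position: [0.6146, -0.0022, 0.098]
ee_rot: [-179.0, 1.7, 16.6]
force: [5.0, 0.6, 8.6]
opening: -0.001
```

```bash
python3 st.py; python3 mark.py 60; python3 d.py 290 -.0017
```

```text
phi 289.1695145768125 r 91.51599829928223 h -1.6704612354906547 F [4.97513443 0.57599059 8.61247273] yaw 16.641967528396084
top mark 61.36224258444318 contrast -63.21468386811755
side mark 59.86015809019483 contrast -39.8062789505468
(array([0.2 , 0.04, 0.  ]), array([ 0.2, -0.9, -3.3])) [ 17.  31. -27.  88.  14.  66.   4.]
```

Call:
{"method": "play_rows", "body": {"rows": [1,-0.64,0.01,0.18,0,0,3,1,-1.28,-0.03,0.18,0,0,7,1,-1.91,-0.1,0.18,0,0,11,1,-2.53,-0.23,0.18,0,0,14,1,-3.15,-0.38,0.18,0,0,17]}}

```text
clock: 9.85
position: [0.5852, -0.0071, 0.0994]
ee_rot: [-179.5, 1.5, -0.5]
force: [5.5, 2.4, 8.1]
opening: -0.002
```

```bash
python3 st.py; python3 mark.py 42
```

```text
phi 270.3979239602299 r 91.28668853048481 h -1.7088261189756226 F [5.45101353 2.38391681 8.0926441 ] yaw -0.49555964611360664
top mark 43.52854541795523 contrast -62.65658901947489
side mark 42.10968408083674 contrast -41.91478824507391
```

Call:
{"method": "play_rows", "body": {"rows": [1,-0.64,0,0.19,0,0,4,1,-1.28,-0.06,0.19,0,0,8,1,-1.91,-0.16,0.19,0,0,12,1,-2.53,-0.31,0.19,0,0,16,1,-3.15,-0.5,0.19,0,0,20]}}

```text
clock: 10.37
position: [0.5556, -0.0021, 0.1006]
ee_rot: [-180.0, 1.3, -20.7]
force: [4.8, -1.0, 9.3]
opening: -0.001
```

```bash
python3 st.py; python3 mark.py 23; python3 d.py 250 -.0017
```

```text
phi 251.455956457128 r 91.00598690827869 h -2.0369443842985064 F [ 4.78091132 -1.03648104  9.28998096] yaw -20.694567753687384
top mark 25.261432480636024 contrast -63.298988479475696
side mark 23.946262647247487 contrast -41.91949136183548
(array([-0.14,  0.11, -0.05]), array([-0.6, -1.5, -0.6])) [ 14.  23. -21.  99.   9.  62. -30.]
```

Call:
{"method": "play_rows", "body": {"rows": [1,-0.58,0.01,0.18,0,0,3,1,-1.15,-0.02,0.18,0,0,6,1,-1.72,-0.1,0.18,0,0,10,1,-2.29,-0.2,0.18,0,0,13,1,-2.84,-0.35,0.18,0,0,17]}}

```text
clock: 10.88
position: [0.5318, 0.0104, 0.1015]
ee_rot: [179.7, 1.0, -37.9]
force: [3.7, -4.7, 10.9]
opening: 0.003
```

```bash
python3 st.py; python3 mark.py 8;  python3 - <<'E'
from h import *
ims=[cv2.resize(read_camera("top")[155:235,185:305],None,fx=5,fy=5,interpolation=cv2.INTER_CUBIC)]
save("top","t2",ims[0])
E
```

```text
phi 234.45913837253266 r 90.7352700899004 h -2.441333314400276 F [ 3.74915756 -4.74472894 10.8803107 ] yaw -37.855207833046265
top mark 8.571344755940178 contrast -65.22339133894823
side mark 7.526951100646261 contrast -41.312212703684025
```

View pics/t2.png

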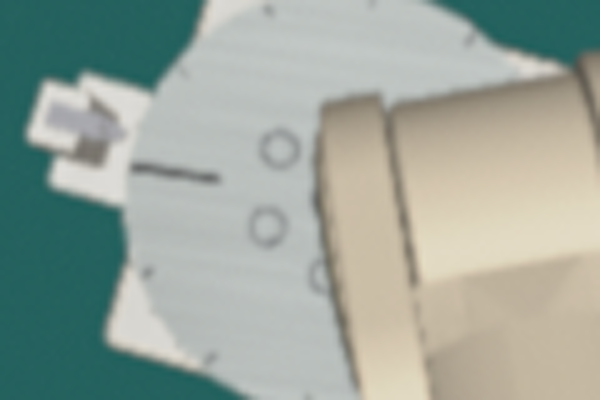

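The mark ends at crop (132,167) and the pointer tip is at (126,133). About 8.3° remains, so I do a slow final drag.

Call:
{"method": "play_rows", "body": {"rows": [1,-0.34,0,0.16,0,0,2,1,-0.69,0,0.16,0,0,4,1,-1.04,-0.02,0.16,0,0,6,1,-1.38,-0.06,0.16,0,0,8,1,-1.38,-0.06,0.16,0,0,8]}}

```text
clock: 11.45
position: [0.522, 0.0187, 0.1017]
ee_rot: [179.7, 0.7, -45.9]
force: [0.6, -4.9, 12.0]
opening: 0.001
```

```bash
python3 st.py; python3 mark.py 0;python3 mark.py 0;  python3 - <<'E'
from h import *
ims=[cv2.resize(np.mean([read_camera("top") for _ in range(3)],0)[165:215,185:265],None,fx=8,fy=8,interpolation=cv2.INTER_CUBIC)]
save("top","t3",ims[0])
E
```

```text
phi 226.35008896446678 r 90.55217039559224 h -2.7483413118317728 F [ 0.59970214 -4.91631698 11.9713559 ] yaw -45.89704178328376
top mark 0.2999446907852902 contrast -66.1063815112667
side mark 0.5616734763272775 contrast -39.581576578506485
top mark 0.3016805496459019 contrast -66.17612746039526
side mark 0.5640624541603428 contrast -39.425321933291585[ WARN:0@3.141] global loadsave.cpp:1063 imwrite_ Unsupported depth image for selected encoder is fallbacked to CV_8U.
```

View pics/t3.png

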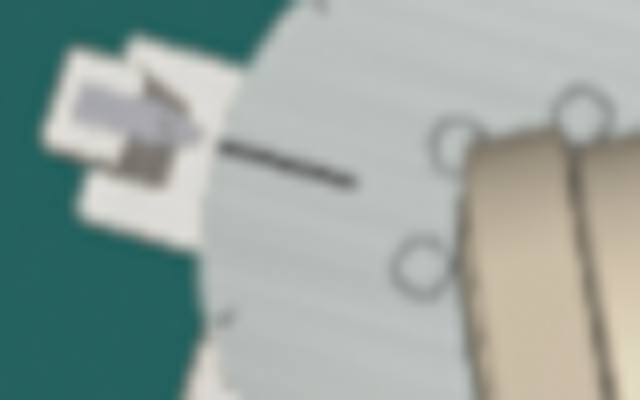

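Call:
{"method": "play_rows", "body": {"rows": [1,-0.06,0.01,0.15,0,0,0,1,-0.1,0.01,0.15,0,0,0,1,-0.13,0.01,0.15,0,0,0.5]}}

```text
clock: 12.05
position: [0.5223, 0.0184, 0.1016]
ee_rot: [179.7, 0.6, -46.3]
force: [-0.6, -4.4, 11.6]
opening: 0.005
```

```bash
python3 st.py; python3 mark.py 0
```

```text
phi 226.58300254311388 r 90.61079700423876 h -2.8526656934968297 F [-0.58779545 -4.40714623 11.58532295] yaw -46.326712118311704
top mark 0.3022738519199813 contrast -66.02391604004158
side mark 0.5651832790362155 contrast -39.537689349835034
```

Call:
{"method": "play_rows", "body": {"rows": [1,-0.1,0,0.15,0,0,0,1,-0.2,0,0.15,0,0,0.3,1,-0.22,0,0.15,0,0,0.8]}}

```text
clock: 12.4
position: [0.522, 0.0187, 0.1017]
ee_rot: [179.8, 0.4, -47.2]
force: [-0.0, -5.2, 12.5]
opening: 0.001
```

```bash
python3 st.py; python3 mark.py 0
```

```text
phi 226.35317453601942 r 90.61481610552977 h -2.804227981153617 F [-2.42587151e-04 -5.19903783e+00  1.24713396e+01] yaw -47.22582631017595
top mark 0.3080016275255239 contrast -65.96010126507231
side mark 0.5580383551647459 contrast -39.94649412499761
```

Call:
{"method": "play_rows", "body": {"rows": [1,-0.1,0,0.13,0,0,0,1,-0.2,0,0.13,0,0,0,1,-0.3,0,0.13,0,0,0,1,-0.3,0,0.13,0,0,0]}}

```text
clock: 12.83
position: [0.5215, 0.0193, 0.102]
ee_rot: [179.9, 0.2, -47.3]
force: [-0.6, -4.5, 11.3]
opening: -0.001
```

```bash
python3 st.py; python3 mark.py 0
```

```text
phi 225.86906610683693 r 90.53648368027993 h -2.524942923889809 F [-0.5918335  -4.49915075 11.34400529] yaw -47.3229059859932
top mark -0.05203478157046092 contrast -61.87581460616964
side mark 0.21758088650855428 contrast -39.85027885475364
```

That's on target at about 0.1°. Lifting off.

Call:
{"method": "play_rows", "body": {"rows": [1,0,0,-0.1,0,0,0,1,0,0,-0.6,0,0,0,1,0,0,-2.5,0,0,0,1,0,0,-5,0,0,0,1,0,0,-7,0,0,0]}}

```text
clock: 13.35
position: [0.5214, 0.0194, 0.1728]
ee_rot: [179.8, 0.2, -47.3]
force: [0.0, -0.1, 0.4]
opening: 0.0
```

```bash
python3 mark.py 0; cat > kn.py <<'E'
from h import *
from scipy.optimize import least_squares
p=np.load("st.npy"); z=np.load("disc.npy"); p[:2]=z[:2]
off={"top":z[5:7],"side":z[7:9]}
def W(v):
    c,s=np.cos(p[2]),np.sin(p[2]); return np.array([p[0]+c*v[0]-s*v[1],p[1]+s*v[0]+c*v[1],v[2]])
# knob centre along the slide, from the networks
for c in off:
    pk=lambda y:proj(c,W((0,y,.0815)))[0]+off[c]
    read_camera(c)
    for l,zz in(("knob",.0815),("plunger",.05),("knob_home",.0815)):
        for r in pinpoint(c,l):
            P=at_z(c,np.array(r["at"])-off[c],zz); q=P[:2]-p[:2]; C,S=np.cos(p[2]),np.sin(p[2])
            x,y=(C*q[0]+S*q[1],-S*q[0]+C*q[1])
            if abs(x)<.02 and y<0: print(c,l,round(r["p"],2),"station x,y mm",round(x*1e3,1),round(y*1e3,1))
    print(c,"pred knob top at y=-205:",proj(c,W((0,-.205,.1)))[0]+off[c], "bottom cross:",proj(c,W((0,-.205,.056)))[0]+off[c])
I=[cv2.resize(read_camera(c)[b:b+50,a:a+70],None,fx=5,fy=5,interpolation=cv2.INTER_CUBIC) for c,a,b in(("top",295,190),("side",285,155))]
save("top","kn",np.hstack(I))
E
python3 kn.py
```

```text
top mark -0.16085706862623436 contrast -65.16405839446645
side mark -0.03995030748281197 contrast -39.19384801431842
top knob 0.57 station x,y mm 2.4 -204.1
top plunger 0.48 station x,y mm -7.3 -199.7
top knob_home 0.69 station x,y mm 2.0 -172.5
top pred knob top at y=-205: [336.35465708 217.58454944] bottom cross: [333.878133   218.26311039]
side knob_home 0.59 station x,y mm 0.1 -160.4
side pred knob top at y=-205: [316.34024055 170.05929046] bottom cross: [315.79442489 180.43145236]
```

View pics/kn.png

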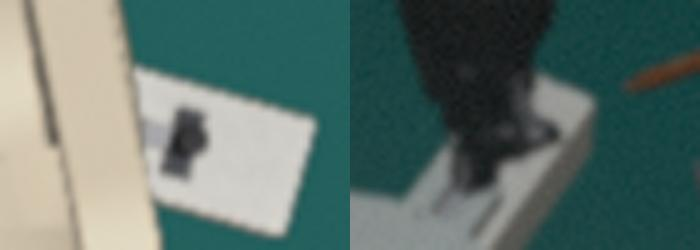

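```bash
cat > pk.py <<'E'
from go import *
import sys
p=np.load("st.npy"); a=p[2]
def pose(y,z):
    u=np.array([-np.sin(a),np.cos(a),0]); return np.r_[C[:2],z]+y*u, np.c_[[np.cos(a),np.sin(a),0],-u,[0,0,-1]]
print(delta(*pose(float(sys.argv[1]),float(sys.argv[2]))))
s=sensors.get_state(); q=s["position"][:2]-C[:2]; print("station xy mm",1e3*(np.cos(a)*q[0]+np.sin(a)*q[1]),1e3*(-np.sin(a)*q[0]+np.cos(a)*q[1]),s["force"])
E
python3 pk.py -.245 .16
python3 - <<'E'
from h import *
print(at_z("top",(333.3,217.2),.1),at_z("side",(316.2,171.8),.1))
E
```

```text
(array([11.97, 12.06,  1.13]), array([  0.1,   0.3, -30.8]))
station xy mm -41.11116869539105 -80.17970893129512 [0.51045271 0.14222536 0.21536066]
[ 0.52558033 -0.10454646  0.1       ] [ 0.52492785 -0.10534251  0.1       ]
```

Call:
{"method": "play_rows", "body": {"rows": [1,2.4,2.4,0,0,0,-6.2,1,4.8,4.8,0,0,0,-12.4,1,7.2,7.2,0.4,0,0,-18.6,1,9.6,9.6,0.8,0,0,-24.7,1,12,12.1,1.1,0,0,-30.8]}}

```text
clock: 14.37
position: [0.5136, -0.1524, 0.16]
ee_rot: [180.0, 0.3, -16.2]
force: [0.1, 0.7, -0.0]
opening: -0.002
```

```bash
python3 pk.py -.245 .105
```

```text
(array([ 0.02, -0.19,  5.5 ]), array([0. , 0.3, 0.4]))
station xy mm 0.12638911152110244 -246.91600000217528 [ 0.11005561  0.68540852 -0.02395073]
```

Call:
{"method": "play_rows", "body": {"rows": [1,0,0,2,0,0,0,1,0,0,4,0,0,0,1,0,0,6,0,0,0.4,1,0,0,7.3,0,0.3,0.4,1,0,0,7.5,0,0.3,0.4]}}

```text
clock: 14.78
position: [0.5112, -0.152, 0.0821]
ee_rot: [180.0, 0.3, -16.6]
force: [-0.5, -0.7, -0.3]
opening: -0.001
```

```bash
python3 pk.py -.220 .085; python3 - <<'E'
from h import *
I=[cv2.resize(read_camera(c)[b:b+70,a:a+80],None,fx=4,fy=4,interpolation=cv2.INTER_CUBIC) for c,a,b in(("top",290,185),("side",275,130))]
save("top","kn2",np.hstack(I))
E
```

```text
(array([ 0.22, -2.72, -0.3 ]), array([ 0. ,  0.3, -0. ]))
station xy mm -2.2118221900502832 -247.19646752081687 [-0.47415427 -0.74308294 -0.30325819]
```

View pics/kn2.png

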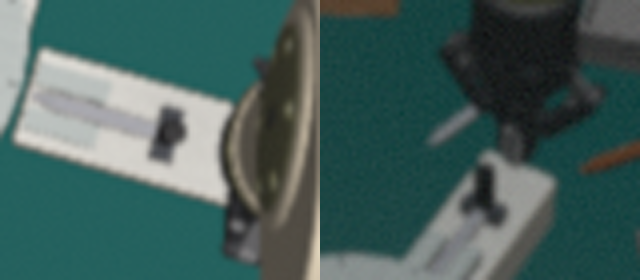

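The tip is behind the knob and in line with the slide. Now I approach and push.

Call:
{"method": "play_rows", "body": {"rows": [1,0.1,-0.6,0,0,0,0,1,0.2,-1.2,0,0,0,0,1,0.2,-1.8,0,0,0,0,1,0.2,-2.4,0,0,0,0,1,0.2,-2.8,0,0,0,0]}}

```text
clock: 15.3
position: [0.5234, -0.1245, 0.0851]
ee_rot: [180.0, 0.0, -16.5]
force: [0.4, -0.7, -0.2]
opening: -0.001
```

Call:
{"method": "play_rows", "body": {"rows": [1,0,-0.2,0,0,0,0,1,0,-0.4,0,0,0,0,1,0,-0.6,0,0,0,0,1,0,-0.8,0,0,0,0,1,0,-1,0,0,0,0]}}

```text
clock: 15.72
position: [0.5263, -0.1153, 0.0852]
ee_rot: [180.0, 0.0, -16.5]
force: [-0.0, -2.4, 1.1]
opening: 0.003
```

```bash
python3 pk.py -.184 .085
```

```text
(array([-0.17, -2.38,  0.02]), array([0., 0., 0.]))
station xy mm 1.756261793757652 -207.75904941407762 [-0.02910426 -2.35005165  1.09562087]
```

Call:
{"method": "play_rows", "body": {"rows": [1,-0.05,-0.25,0,0,0,0,1,-0.1,-0.5,0,0,0,0,1,-0.15,-0.75,0,0,0,0,1,-0.15,-1,0,0,0,0,1,-0.15,-1.2,0,0,0,0]}}

```text
clock: 16.13
position: [0.5283, -0.1031, 0.0853]
ee_rot: [180.0, -0.0, -16.5]
force: [-1.5, -2.0, 1.1]
opening: 0.0
```

```bash
python3 pk.py -.184 .085; python3 mark.py 0
```

```text
(array([-0.02, -1.14,  0.03]), array([ 0., -0.,  0.]))
station xy mm 0.2220799013621655 -195.4223570508136 [-1.48686746 -2.00976219  1.10042763]
top mark -0.16648773406659542 contrast -65.34523349911967
side mark -0.02490518120708842 contrast -40.0552233792115
```

Call:
{"method": "play_rows", "body": {"rows": [1,0,-0.2,0,0,0,0,1,0,-0.4,0,0,0,0,1,0,-0.6,0,0,0,0,1,0,-0.75,0,0,0,0,1,0,-0.9,0,0,0,0]}}

```text
clock: 16.65
position: [0.531, -0.094, 0.0852]
ee_rot: [180.0, 0.0, -16.5]
force: [-0.8, -1.5, 0.7]
opening: 0.0
```

Call:
{"method": "play_rows", "body": {"rows": [1,0,-0.1,0,0,0,0,1,0,-0.15,0,0,0,0,1,0,-0.2,0,0,0,0,1,0,-0.2,0,0,0,0]}}

```text
clock: 16.98
position: [0.5316, -0.092, 0.0852]
ee_rot: [180.0, -0.0, -16.5]
force: [-0.5, -1.3, 0.2]
opening: 0.001
```

```bash
python3 pk.py -.184 .085; python3 mark.py 0
```

```text
(array([-0.02,  0.02,  0.02]), array([ 0. , -0. ,  0.1]))
station xy mm 0.2206723076661407 -183.83113914211927 [-0.51477796 -1.32380708  0.18684774]
top mark -0.1631992555063545 contrast -65.05912229013951
side mark -0.050871840880364796 contrast -39.27001511175553
```

Call:
{"method": "play_rows", "body": {"rows": [1,0,-0.08,0,0,0,0,1,0,-0.15,0,0,0,0,1,0,-0.2,0,0,0,0,1,0,-0.2,0,0,0,0]}}

```text
clock: 17.42
position: [0.5321, -0.091, 0.0853]
ee_rot: [179.9, -0.0, -16.5]
force: [-0.7, -3.7, 0.6]
opening: -0.004
```

Call:
{"method": "play_rows", "body": {"rows": [1,0,-0.08,0,0,0,0,1,0,-0.15,0,0,0,0,1,0,-0.15,0,0,0,0,1,0,-0.15,0,0,0,0]}}

```text
clock: 17.75
position: [0.5323, -0.091, 0.0853]
ee_rot: [179.9, -0.0, -16.6]
force: [-2.5, -7.0, 1.4]
opening: -0.0
```

The plunger has met a solid stop: 7 N with no further motion, and the knob at about 164 mm against a nominal 165. Backing off and lifting clear.

Call:
{"method": "play_rows", "body": {"rows": [1,0,0.5,0,0,0,0,1,0,1.5,0,0,0,0,1,0,2.8,0,0,0,0,1,0,3.5,0,0,0,0,1,0,3.8,0,0,0,0]}}

```text
clock: 18.17
position: [0.5208, -0.1288, 0.0852]
ee_rot: [179.9, 0.0, -16.7]
force: [-0.2, 0.8, -0.6]
opening: 0.001
```

Call:
{"method": "play_rows", "body": {"rows": [1,0,0.2,-3,0,0,0,1,0,0.2,-6.5,0,0,0,1,0,0.2,-10,0,0,0,1,0,4,-13,0,0,0,1,0,8,-14,0,0,0]}}

```text
clock: 18.58
position: [0.5023, -0.1966, 0.2282]
ee_rot: [180.0, -0.4, -16.2]
force: [0.9, -1.0, 0.6]
opening: -0.0
```

```bash
python3 mark.py 0; python3 kn.py; python3 - <<'E'
from h import *
I=[cv2.resize(read_camera(c)[b:b+120,a:a+130],None,fx=3,fy=3,interpolation=cv2.INTER_CUBIC) for c,a,b in(("top",230,140),("side",235,130))]
save("top","end",np.hstack(I)); print(sensors.get_state()["force"])
E
```

```text
top mark -0.16324051375515508 contrast -67.93567377283448
side mark -0.0426899863613834 contrast -39.204847274014924
top knob 0.44 station x,y mm 0.5 -176.7
top plunger 0.6 station x,y mm -6.2 -166.1
top plunger 0.38 station x,y mm 1.5 -7.6
top knob_home 0.73 station x,y mm 1.9 -174.5
top pred knob top at y=-205: [336.35465708 217.58454944] bottom cross: [333.878133   218.26311039]
side knob 0.53 station x,y mm 8.6 -157.4
side plunger 0.5 station x,y mm -8.2 -160.7
side knob_home 0.69 station x,y mm -2.1 -150.3
side pred knob top at y=-205: [316.34024055 170.05929046] bottom cross: [315.79442489 180.43145236]
[ 0.33300694 -0.48173736  0.52588852]
```

View pics/end.png

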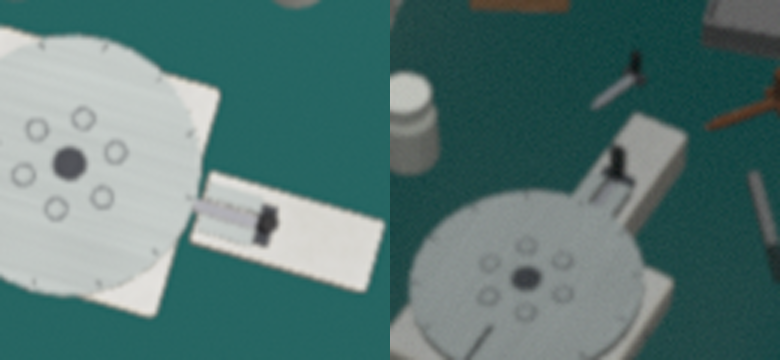

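The nose is under the rim and the cross piece at (262,225) sits against the cheek ends. The mark is still aligned and the arm is clear, so I hand in.

```bash
python3 -c "
from h import *
print(order.finish_job())"
```

```text
the job is handed in; nothing more can be done
None
```

I turned the disc about 99° clockwise until the mark faced the pointer, let go, and then pushed the plunger fully home. The job was handed in at about 19 s on the robot's clock; no verdict came back.

**Disc:** I dragged the rim with a closed fingertip, pressing 7–12.5 N at each reading, with little slip. After release and again at the end, the mark read −0.16° in the top camera and −0.04° in the side camera. Pushing the plunger in did not move it.

**Plunger:** I pushed the knob from behind, with 1–2.5 N on the way in. It met a firm stop, and 7 N moved it no further. By the arm's position the knob stands about 164 mm from the disc's centre, against a nominal 165 mm. The last picture shows the cross piece against the cheek ends and the nose under the rim.

**Disagreements:**
- In the last check the networks' knob readings scattered: 177 mm in the top camera and 157 mm in the side camera. They missed the fixed home point by similar amounts, so I relied on the firm stop and the picture instead.
- During the drag the two cameras disagreed on the mark's angle by up to 1.5°. At the end they agreed to about 0.1°.

The arm ended clear of everything. I touched nothing but the disc and the plunger, and left the brown and the small look-alike alone.

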